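# Plug the heat control into the electric pot and switch it to hot

### The arm

A 6-joint arm with a two-finger parallel gripper is mounted at the origin on the work surface. World frame = base frame: x ahead of the robot, y to its left, z up, the work surface at z = 0. Lengths are in mm, angles in rad, forces in N, time in s.
With the tool pointing down it reaches from about 300 to 775 mm from the base axis. Payload 14.6 kg.
Tool frame: the origin (TCP) lies midway between the tips of the shut fingers; the grasp point (between the pads) lies 19 mm behind it (pinch_z is the distance from the TCP to the grasp point, in mm); z points along the fingers, y is the direction in which the jaws open and shut (so a half turn about z gives the same grasp; the last joint's range is limited). The gripper opens to 94 mm and grips with 3 to 60 N. Pads are 16 mm wide; open, the fingers measure 119 mm over their backs; the gripper's body (75 mm by 177 mm) begins 78 mm behind the grasp point.
Start: joints at [-1.374, 0.3, 1.521, -0, 1.321, -0.067], TCP at [143.406, -530.965, 205.446] pointing down, gripper open.
Joint ranges: [-3.03, 3.03], [-0.79, 2.21], [0.23, 2.52], [-1.04, 4.18], [0, 3.07], [-2.55, 2.55]. Speed limits (rad/s): [2.22, 2.22, 2.57, 3.14, 3.14, 3.14].

### API

Orientations are given as [roll, pitch, yaw] about the fixed x, y, z axes, in that order (R = Rz(yaw) Ry(pitch) Rx(roll)).
In Python, from cell import read_state, camera, sign_off, pinch_z gives the robot as it stands. The module is installed in compiled form; this text tells all that it offers.
- The arm moves only by the tool servo_tool, never from a script. Its argument "series" is a list of rows, each a list of 6 numbers: the shift along the tool's x, y, z in cm, then the turn, a rotation vector about the tool's x, y, z in rad. In form: [[tx, ty, tz, rx, ry, rz], ...]. A call has exactly 10 rows; each row is the pose to reach, as a shift and turn from the pose commanded when the call began, along the tool's axes at that moment; what a row does not reach only later rows make up. A row lasts 1/12 s, in which the tool goes at most 41.7 mm and 7.16 degrees, less where a joint would pass 70% of its speed; a pose out of reach is approached as far as the arm can. A call with a gripper value outside its range is refused whole. "gripper" is the finger opening in cm, from 0 to 9.4, set as the call begins (left out, the last holds). The fingers move at their own pace and stop on an object; "grip_force" is the grip in N (left out, the last holds). Time passes only in rows, so rows that repeat a pose let the fingers close, or fill a call up. It gives the time, the measured TCP pose, the force and the opening at its end, in the units of the state.
- read_state(): the state, without advancing time (a new reading comes with each control period).
- camera(name): name is "scene" or "top" or "wrist"; returns a dict with "pixels" (480x640x3 uint8, red, green, blue), "fx", "fy", "cx", "cy" (pixels), "pose" (4x4, takes a point from camera to world coordinates); the wrist camera has in their place "mount" (4x4, takes a point from camera to tool coordinates, whose origin is the TCP and whose axes are the flange's). Camera axes: x right, y down, z forward; pixel columns grow to the right and rows downward; lengths in mm; the calibration is good to about 2 mm. A picture is of the moment at which its call begins: read the wrist's pose just before it. There is no depth.
- sign_off(): hands the job in, once; it reports no verdict.
The state is a dict: "clock": time; "joints": joint angles; "qd": joint speeds; "effort": joint torques, N m; "eef_pos": TCP position; "eef_rot": TCP orientation; "wrist_force": force on the tool from outside, world axes, zero at the start; "moment": the same for the moment, N m; "finger_gap": finger opening in mm.
Only numpy, scipy, OpenCV 4.12 (cv2) and the standard library are available. Lean on these libraries where they do the work, as an engineer would, in place of code of your own. Each camera call takes 0.05 s, during which the arm holds its last target.

### The job

The plug-in heat control of the electric pot lies just short of it on the tea corner. Leaving its lever at off, slide the control along the top so that its probe enters the pot's receptacle, and push it fully home, its front face flush against the receptacle's rim. Then slide its lever all the way across to full heat, leaving the tea things where they stand.

Things in the scene. Friction and masses are not known exactly. Their poses are not given: they have to be found in the camera images.
- pot: Round electric pot, 234 mm across, 190 mm high to the knob of its glass lid; full and heavy, it does not move. Origin: centre of its underside, on the top; z up. A receptacle sticks out of its black heater base towards its own -y (at yaw 0 the robot's right); the control goes in along the pot's +y. Side handles along its +x and -x, 116 mm high, reach 156 mm from its centre.
- receptacle (a point): Centre of the receptacle's mouth: on the probe's axis, 26 mm above the top, in the plane of the rim, 145 mm from the pot's centre towards its -y; axes as the pot's. The guard round it is a black box 72 mm wide, from 3 to 49 mm above the top; inside 56 mm wide, 30 mm high and 18 mm deep.
- probe_hole (a point): Mouth of the probe's hole, in the middle of the receptacle's floor, 18 mm behind the rim, 26 mm above the top; axes as the pot's. The hole is flared: 17 mm square at this mouth, narrowing to 10 mm square 10 mm further in, then straight for 52 mm. The two thin contact pins beside it enter the control's nose without resistance.
- control: Plug-in heat control, a grey box loose on the top, to be pushed: 82 mm wide (own x), 110 mm long (own y), 47.5 mm high, about 0.3 kg, sliding on its flat underside. Origin: centre of its underside; z up; its probe points along its +y. Fully home its axes agree with the pot's and its origin is 200 mm from the pot's centre. At first up to 25 mm off line and 0.3 rad askew.
- probe_tip (a point): Rounded tip of the control's steel probe, 125 mm ahead (+y) of the control's origin, 26 mm above its underside; axes as the control's. The probe is 7 mm thick and stands 54 mm out of the nose. It starts some 60 to 110 mm short of the receptacle's rim.
- control_front (a point): Centre of the control's flat front face, 55 mm ahead (+y) of its origin, 26 mm above its underside; fully home it coincides with the receptacle point. From this face a black nose 50 mm wide and 24 mm high sticks out 16 mm, which fills the receptacle's recess, and from the nose the probe.
- control_back (a point): Centre of the control's flat upright back face, 55 mm behind (-y) its origin, 22 mm above its underside. The face is 82 mm wide and 44 mm high, edges rounded by 6 mm; two fingertips set apart against it push the control straight and square.
- lever (a joint): Heat lever on top of the control, in metres: 0 = off (tab at the control's x = -22 mm), 0.044 = full heat (tab at x = +22 mm). It slides across the control along its own +x against about 1.5 N of friction, stays where it is left and stops at both ends.
- lever_tab (a point): Centre of the lever's black tab, above the middle of the control (own y = 0): 12 mm wide in x, 18 mm in y, its centre 59 mm, underside 52 mm and top 66 mm above the control's underside. Axes as the control's.
- flask: Bystander: gold-coloured flask with screw cap, 80 mm across, 252 mm high. Origin: centre of its underside, z up along it.
- tumbler0: Bystander: glass tumbler, 72 mm across at the rim, 88 mm high, on the wooden tray. Origin: centre of its underside.
- tumbler1: Bystander: a like tumbler on the tray. Origin: centre of its underside.
- tumbler2: Bystander: a like tumbler standing apart on the top. Origin: centre of its underside.
- sugar_bowl: Bystander: white ceramic sugar bowl with lid, 90 mm across, 78 mm high, standing on the far side of the control. Origin: centre of its underside.
- tea_tin: Bystander: steel tea tin, 76 mm across, 115 mm high. Origin: centre of its underside.
- saucer: Bystander: white saucer, 120 mm across, 16 mm high, lying on the far side of the control. Origin: centre of its underside.

How it is judged (in metres and radians):
On the way, in this order (a step that is already met when the one before it is completed fails the run):
1. the control is fully home in the pot's receptacle with its lever still at off (y of control_front in the frame of receptacle above -0.005 m and horizontal distance between control_front and receptacle below 0.007 m and angle between the y axis of control and the y axis of pot, either way round below 0.1 rad and value of joint lever below 0.012 m), for 0.2 s.
2. the lever is at full heat (value of joint lever above 0.039 m), for 0.1 s.
At the end, for the whole second after the job is handed in: The control stands fully home: its front face within 5 mm of the receptacle's rim and within 7 mm of centre, in line with the pot within 0.1 rad and level; the lever is within 5 mm of its full-heat end; the control is at rest and released (y of control_front in the frame of receptacle above -0.005 m and horizontal distance between control_front and receptacle below 0.007 m and angle between the y axis of control and the y axis of pot, either way round below 0.1 rad and angle between control's own z axis and vertical below 0.06 rad and value of joint lever above 0.039 m and linear speed of control below 0.01 m/s); the robot touches nothing.
It fails at once if a bystander (flask, tumbler, sugar bowl, tea tin or saucer) is shifted by more than 25 mm or tipped (distance of any of flask, tumbler0, tumbler1, tumbler2, sugar_bowl, tea_tin, saucer from where it was at the start of the episode above 0.025 m or angle between any of flask, tumbler0, tumbler1, tumbler2, sugar_bowl, tea_tin, saucer's own z axis and vertical above 0.3 rad).
It also fails if it takes over 56 s, if anything falls off the work surface, if the arm or the gripper's body presses on something with over 40 N, if the wrist force passes 120 N, or if a joint passes its speed limit or range.

## Working session

There is one attempt and no reset: what is moved stays moved. The work goes in short steps, Python scripts to look and compute and a tool call to move; the robot and the scene stay as the last step left them, time stands still between calls to the robot, and variables do not carry over. Pictures are saved under pics/ and viewed, and the job is handed in when it is done.

Besides the shell and the picture viewer there is one more tool, called as name(argument=value, ...), one argument or row to a line, values as JSON. servo_tool: Moves the arm, as the interface text tells. Its arguments: {"type":"object","properties":{"series":{"type":"array"},"gripper":{"type":"number"},"grip_force":{"type":"number"}},"required":["series"]}

```bash
mkdir -p pics; cat > h.py <<'E'
import numpy as np, cv2, pickle
from cell import read_state, camera, sign_off, pinch_z
def snap(name,fn):
    s=read_state(); c=camera(name); cv2.imwrite(fn,c['pixels'][:,:,::-1]); c['state']=s
    pickle.dump(c,open(fn[:-4]+'.pkl','wb')); return c
def load(fn): return pickle.load(open(fn,'rb'))
def ray(c,u,v,z):
    P=c['pose']; d=P[:3,:3]@np.array([(u-c['cx'])/c['fx'],(v-c['cy'])/c['fy'],1]); o=P[:3,3]
    return o+d*(z-o[2])/d[2]
def proj(c,p):
    P=c['pose']; q=P[:3,:3].T@(np.array(p)-P[:3,3]); return np.array([c['fx']*q[0]/q[2]+c['cx'],c['fy']*q[1]/q[2]+c['cy']])
E
python3 - <<'E'
from h import *
print(read_state())
for n in ['scene','top','wrist']:
    c=snap(n,f'pics/{n}0.png'); print(n,c.get('pose',c.get('mount')),c['fx'])
E
```

```text
{'clock': 0.0, 'joints': array([-1.37359430e+00,  3.00456588e-01,  1.52157199e+00, -3.47668131e-05,
        1.32070173e+00, -6.65893801e-02]), 'qd': array([ 0.00221785, -0.00071252, -0.00031087,  0.00123775,  0.00027589,
        0.00085045]), 'effort': array([-5.47925611e-04, -5.31816208e+01, -3.52740633e+01,  7.08180713e-02,
        2.44169187e-02, -1.19804149e-04]), 'eef_pos': array([ 143.35136522, -530.72049622,  204.89813564]), 'eef_rot': array([-3.14045527e+00, -4.20995261e-05,  2.63800007e-01]), 'wrist_force': array([-0.26060755,  0.48022507,  0.24401268]), 'moment': array([0.02367778, 0.02314793, 0.02086895]), 'finger_gap': 93.84560297630685}
scene [[ 4.46262059e-01  6.27473047e-01 -6.38065631e-01  1.42261747e+03]
 [ 8.94827041e-01 -3.03628107e-01  3.27253019e-01 -4.43383875e+02]
 [ 1.16077896e-02 -7.16998987e-01 -6.96977555e-01  1.03085405e+03]
 [ 0.00000000e+00  0.00000000e+00  0.00000000e+00  1.00000000e+00]] 435.6863716006308
top [[-3.59316151e-03 -9.79612566e-01  2.00863908e-01  2.87107117e+02]
 [-9.99988636e-01  4.14926562e-03  2.34761968e-03  1.72560657e+01]
 [-3.13319544e-03 -2.00853190e-01 -9.79616343e-01  1.52736115e+03]
 [ 0.00000000e+00  0.00000000e+00  0.00000000e+00  1.00000000e+00]] 532.2928552075635
wrist [[ 4.91690470e-04 -9.56978303e-01 -2.90159071e-01  8.40377713e+01]
 [ 9.99999642e-01  2.70753413e-04  8.01578086e-04  3.81511805e-01]
 [-6.88531277e-04 -2.90159362e-01  9.56978093e-01 -1.78708760e+02]
 [ 0.00000000e+00  0.00000000e+00  0.00000000e+00  1.00000000e+00]] 337.6282137575831
```

View pics/scene0.png

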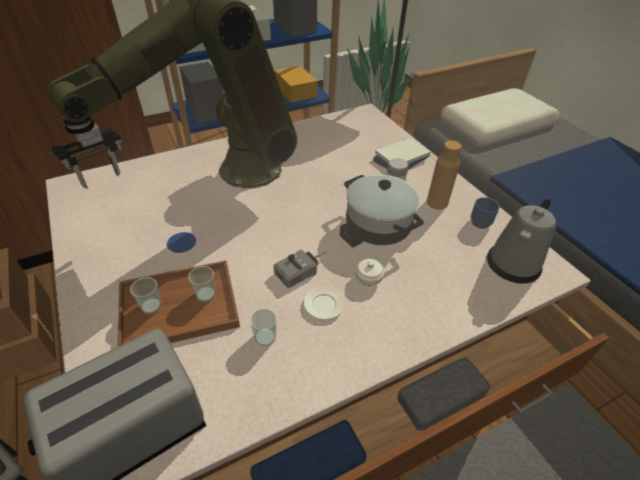

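View pics/top0.png

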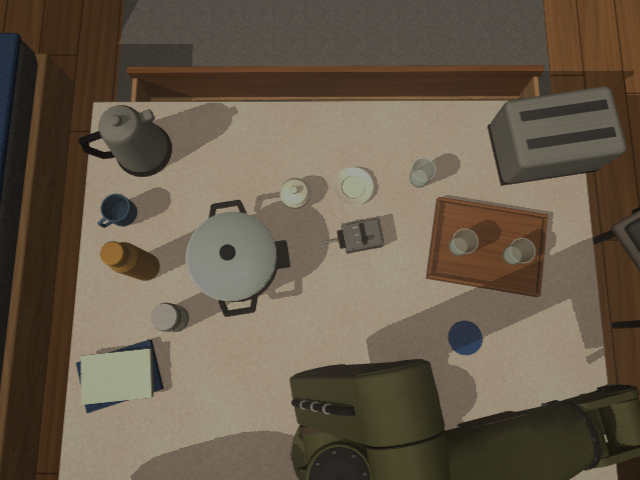

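View pics/wrist0.png

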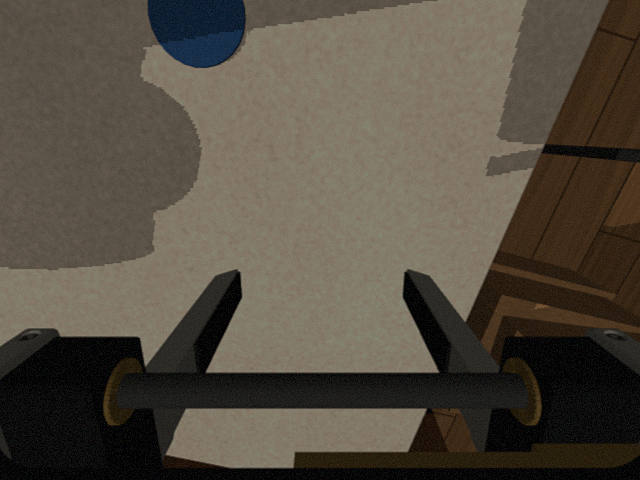

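The top view shows the pot at about (231,255) and its receptacle at about (282,254). The control is at about (362,235) with its probe pointing left (+y). I'll enlarge.

```bash
python3 - <<'E'
from h import *
a=cv2.imread('pics/top0.png')
cv2.imwrite('pics/crop1.png',cv2.resize(a[205:275,265:395],None,fx=6,fy=6,interpolation=cv2.INTER_CUBIC))
cv2.imwrite('pics/crop2.png',cv2.resize(a[190:330,175:305],None,fx=4,fy=4,interpolation=cv2.INTER_CUBIC))
b=cv2.imread('pics/scene0.png')
cv2.imwrite('pics/crop3.png',cv2.resize(b[170:300,265:435],None,fx=4.5,fy=4.5,interpolation=cv2.INTER_CUBIC))
E
```

```text
(no output)
```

View pics/crop1.png

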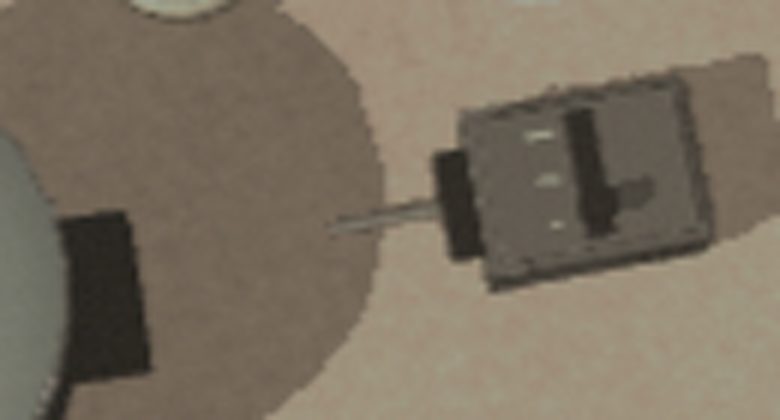

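View pics/crop2.png

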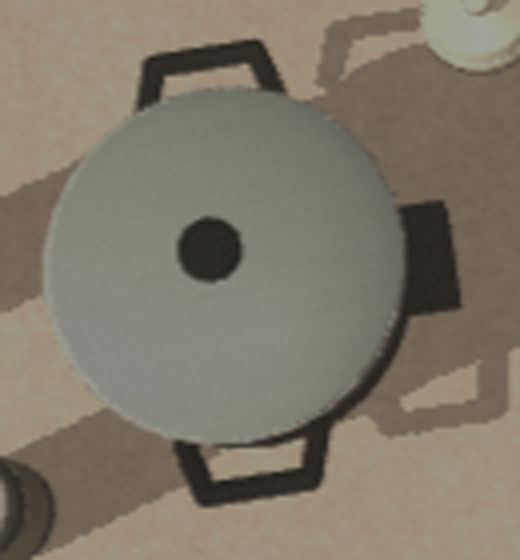

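View pics/crop3.png

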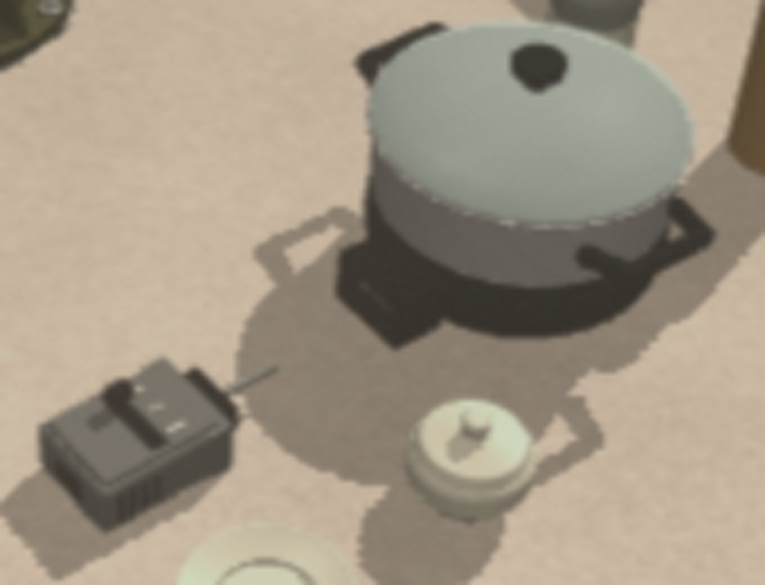

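```bash
cat > m.py <<'E'
from h import *
from scipy.optimize import least_squares
t=load('pics/top0.pkl'); s=load('pics/scene0.pkl')
def px(u,v,ou,ov,f): return np.array([ou+(u+.5)/f-.5, ov+(v+.5)/f-.5])
c1=lambda u,v:px(u,v,265,205,6); c2=lambda u,v:px(u,v,175,190,4); c3=lambda u,v:px(u,v,265,170,4.5)
def T(p,l): c,q=np.cos(p[2]),np.sin(p[2]); return [p[0]+c*l[0]-q*l[1],p[1]+q*l[0]+c*l[1],l[2]]
def fit(obs,x0):
    f=lambda p:np.concatenate([proj(c,T(p,l))-uv for c,l,uv in obs])
    r=least_squares(f,x0,x_scale=[10,10,.1],loss='soft_l1'); print(r.x.round(3)); print(r.fun.reshape(-1,2).round(1).tolist()); return r.x
E
python3 - <<'E'
from m import *
pot=fit([(t,(0,0,185),c2(210,249)),(t,(156,0,116),c2(206,50)),(t,(-156,0,116),c2(263,495)),
 (t,(36,-145,49),c1(124,212)),(t,(-36,-145,49),c1(147,372)),
 (s,(0,0,185),c3(538,64)),(s,(-36,-145,49),c3(338,262)),(s,(36,-145,49),c3(395,318)),(s,(36,-145,3),c3(396,348)),(s,(-36,-145,3),c3(337,290))],[290,200,0])
con=fit([(t,(-41,55,47.5),c1(490,272)),(t,(41,55,47.5),c1(462,110)),(t,(41,-55,47.5),c1(682,75)),(t,(-41,-55,47.5),c1(712,238)),
 (t,(0,125,26),c1(330,228)),(s,(0,125,26),c3(277,369)),(s,(41,55,44),c3(232,428)),(s,(-41,-55,44),c3(42,430)),(s,(41,-55,44),c3(105,496)),(s,(41,-55,2),c3(106,528))],[320,-30,0.1])
for l in [(0,125,26),(0,-55,22),(-22,0,59)]: print(l,T(con,l))
print(T(pot,(0,-145,26)), T(pot,(0,-200,0)))
c,q=np.cos(pot[2]),np.sin(pot[2]); d=con-pot
print('control in pot', c*d[0]+q*d[1], -q*d[0]+c*d[1], d[2])
for n,u,v,z in [('sugar',293,193,40),('saucer',355,186,10),('tumbler2',422,173,40),('traycorner',438,198,20),('traycorner2',428,278,20)]: print(n,ray(t,u,v,z))
E
```

```text
[5.15150e+02 2.80338e+02 1.55000e-01]
[[0.2, 0.0], [-0.9, -1.4], [-0.9, 0.8], [0.5, -0.4], [0.4, -2.2], [-0.1, -1.1], [-0.3, -2.8], [0.6, -3.0], [-0.7, 0.2], [-0.9, 0.9]]
[ 5.90852e+02 -7.45940e+01  1.73000e-01]
[[-0.2, 0.6], [-0.8, -0.3], [0.4, -1.1], [1.1, -0.5], [-0.4, -0.4], [0.5, -1.2], [0.9, -1.1], [-1.5, -2.1], [-0.6, -0.2], [-0.4, 1.7]]
(0, 125, 26) [np.float64(569.3157363361022), np.float64(48.537078157864926), 26]
(0, -55, 22) [np.float64(600.3279136120767), np.float64(-128.7712545865482), 22]
(-22, 0, 59) [np.float64(569.1809521089896), np.float64(-78.38408569281886), 59]
[np.float64(537.556958270966), np.float64(137.08031433504382), 26] [np.float64(546.0563296507651), np.float64(82.74100364611209), 0]
control in pot 19.943965444062997 -362.3671744015929 0.01799803908194572
sugar [712.0643699 124.2367621  40.       ]
saucer [741.32364328 -57.17313738  10.        ]
tumbler2 [ 770.90771191 -251.75178786   40.        ]
traycorner [ 700.68685561 -299.23871335   20.        ]
traycorner2 [ 465.70201249 -260.3296998    20.        ]
```

```bash
cat >> h.py <<'E'
from scipy.spatial.transform import Rotation as Ro
def go(p,yaw,s=None):
    s=s or read_state(); R=Ro.from_euler('xyz',s['eef_rot']); G=Ro.from_euler('xyz',[np.pi,0,yaw])
    print('cm',(R.inv().apply(np.array(p)-s['eef_pos'])/10).round(3),'rot',(R.inv()*G).as_rotvec().round(4))
def wpose(c):
    s=c['state']; M=np.eye(4); M[:3,:3]=Ro.from_euler('xyz',s['eef_rot']).as_matrix(); M[:3,3]=s['eef_pos']; c['pose']=M@c['mount']; return c
E
python3 -c "
from h import *
go([575,0,300],1.744)"
```

```text
cm [ 55.512 -39.995  -9.461] rot [-6.0000e-04 -7.0000e-04 -1.4802e+00]
```

servo_tool(
  series=[
    [2.8,-2,-1.5,0,0,-0.07],
    [5.6,-4,-3,0,0,-0.15],
    [8.4,-6,-4.5,0,0,-0.22],
    [11.2,-8,-6,0,0,-0.3],
    [14,-10,-7.5,0,0,-0.38],
    [16.8,-12,-9.5,0,0,-0.45],
    [19.6,-14,-9.5,0,0,-0.53],
    [22.4,-16,-9.5,0,0,-0.6],
    [25.2,-18,-9.5,0,0,-0.68],
    [28,-20,-9.5,0,0,-0.75],
  ],
)

```text
clock: 0.98
eef_pos: [362.3, -263.3, 300.5]
eef_rot: [3.142, -0.0, 1.018]
wrist_force: [0.3, -0.4, 0.7]
finger_gap: 93.9
```

```bash
python3 -c "
from h import *
go([575,0,300],1.744)"
```

```text
cm [33.581  4.271  0.047] rot [ 1.000e-04  0.000e+00 -7.263e-01]
```

servo_tool(
  series=[
    [3.8,0.5,0,0,0,-0.09],
    [7.6,1,0,0,0,-0.18],
    [11.4,1.5,0,0,0,-0.27],
    [15.2,2,0,0,0,-0.36],
    [19,2.4,0,0,0,-0.45],
    [22.8,2.9,0,0,0,-0.54],
    [26.6,3.4,0,0,0,-0.63],
    [30,3.8,0,0,0,-0.72],
    [33,4.2,0,0,0,-0.726],
    [33,4.2,0,0,0,-0.726],
  ],
)

```text
clock: 1.82
eef_pos: [573.5, -3.2, 299.2]
eef_rot: [-3.14, -0.001, 1.744]
wrist_force: [-0.1, -0.0, -0.7]
finger_gap: 94.3
```

```bash
python3 -c "
from h import *
c=snap('wrist','pics/w1.png'); print(c['state'])"
```

```text
{'clock': 1.8167, 'joints': array([-6.97893606e-02,  3.03740665e-01,  1.30128476e+00,  7.07619989e-04,
        1.53815916e+00, -2.43171479e-01]), 'qd': array([-0.07016892, -0.05069232,  0.0699256 , -0.0135198 , -0.00590539,
       -0.044375  ]), 'effort': array([  2.03657113, -54.07138824, -39.5915401 ,   0.12567007,
         0.16984066,   0.41387497]), 'eef_pos': array([573.45451992,  -3.20494178, 299.15681224]), 'eef_rot': array([-3.14021783e+00, -1.06971011e-03,  1.74415406e+00]), 'wrist_force': array([-0.09913917, -0.03657606, -0.69585795]), 'moment': array([-0.04359635, -0.05227145, -0.01252336]), 'finger_gap': 94.29009754808932}
```

View pics/w1.png

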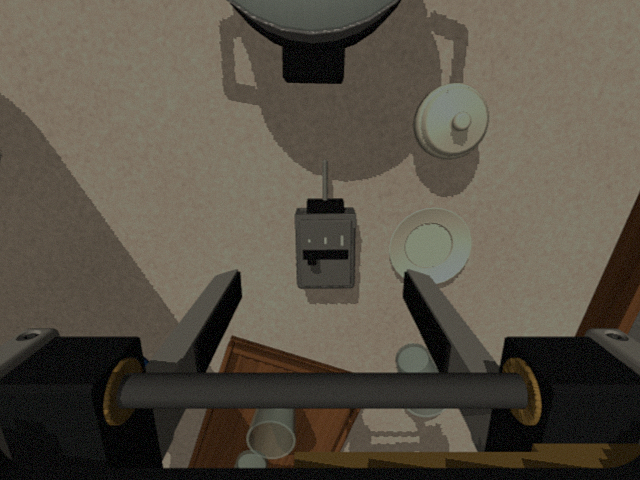

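The wrist view shows the control at about (326,248), the probe tip at (324,160), and the receptacle front spanning about (283..344, 82). I'll take another settled picture and enlarge it.

```bash
python3 - <<'E'
from h import *
c=snap('wrist','pics/w2.png'); print(c['state']['eef_pos'],c['state']['qd'])
a=cv2.imread('pics/w2.png')
a=cv2.convertScaleAbs(a,alpha=2)
cv2.imwrite('pics/c4.png',cv2.resize(a[30:100,265:365],None,fx=8,fy=8,interpolation=cv2.INTER_CUBIC))
cv2.imwrite('pics/c5.png',cv2.resize(a[150:300,280:375],None,fx=4,fy=4,interpolation=cv2.INTER_CUBIC))
E
```

```text
[572.40739962  -5.02617552 299.32108014] [-0.05325147 -0.04175353  0.04120249 -0.00888765 -0.00206749 -0.02157829]
```

View pics/c4.png

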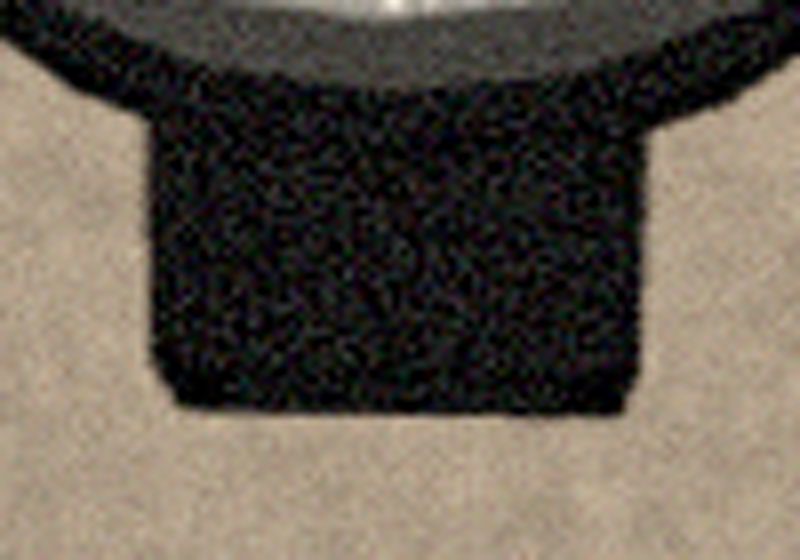

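View pics/c5.png

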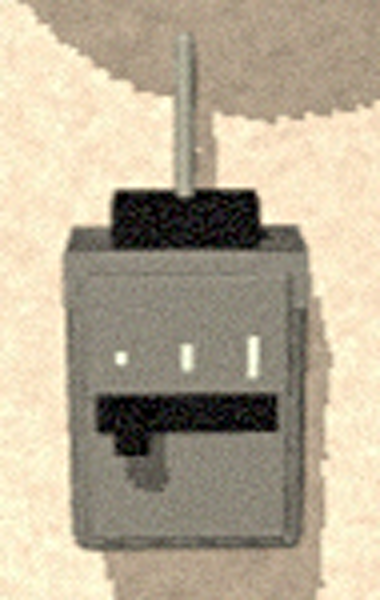

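```bash
python3 - <<'E'
from m import *
w=wpose(load('pics/w2.pkl'))
c4=lambda u,v:px(u,v,265,30,8); c5=lambda u,v:px(u,v,280,150,4)
pot=fit([(w,(-36,-145,49),c4(153,355)),(w,(36,-145,49),c4(638,362)),(w,(-36,-145,3),c4(178,410)),(w,(36,-145,3),c4(622,412))],[515,280,.155])
con=fit([(w,(0,125,26),c5(184,32)),(w,(0,71,26),c5(185,194)),(w,(-25,71,30),c5(112,190)),(w,(25,71,30),c5(260,190)),(w,(-41,-55,44),c5(73,547)),(w,(41,-55,44),c5(300,545)),(w,(-22,0,66),c5(132,443))],[590,-74,.173])
print(T(pot,(0,-145,26)), T(con,(0,125,26)))
c,q=np.cos(pot[2]),np.sin(pot[2]); d=con-pot
print('control in pot', c*d[0]+q*d[1], -q*d[0]+c*d[1], d[2])
print('home',T(pot,(0,-200,0)), 'grip',T(con,(0,-12,0)))
# rel to probe residual check for lines
E
```

```text
[5.12853e+02 2.81431e+02 1.63000e-01]
[[-0.9, 0.5], [0.4, 0.3], [0.1, -0.6], [0.2, -0.3]]
[ 5.8956e+02 -7.4922e+01  1.8400e-01]
[[0.1, -1.3], [0.2, -1.0], [-0.1, 0.8], [0.1, 0.4], [-0.0, 1.7], [1.3, 1.7], [-2.8, -3.4]]
[np.float64(536.3692719578899), np.float64(138.3508183035112), 26] [np.float64(566.7159262038845), np.float64(47.97321747408931), 26]
control in pot 17.897613499673582 -364.07548577014785 0.020883351914633475
home [np.float64(545.2892164413998), np.float64(84.07896012258007), 0] grip [np.float64(591.7527893682638), np.float64(-86.71960149889135), 0]
```

```bash
python3 -c "
from h import *
go([592,-87,110],1.754)"
```

```text
cm [-8.301  0.653 18.962] rot [-0.0014 -0.0003 -0.0128]
```

servo_tool(
  series=[
    [-1.4,0.1,3,0,0,0],
    [-2.8,0.2,6,0,0,0],
    [-4.2,0.3,9,0,0,0],
    [-5.6,0.4,12,0,0,0],
    [-7,0.5,15,0,0,-0.01],
    [-8,0.6,18,0,0,-0.012],
    [-8.3,0.65,19,0,0,-0.012],
    [-8.3,0.65,19,0,0,-0.012],
    [-8.3,0.65,19,0,0,-0.012],
    [-8.3,0.65,19,0,0,-0.012],
  ],
)

```text
clock: 2.75
eef_pos: [592.7, -87.6, 112.7]
eef_rot: [3.139, 0.001, 1.752]
wrist_force: [0.4, 0.6, -0.0]
finger_gap: 94.1
```

```bash
python3 -c "
from h import *
c=snap('wrist','pics/w3.png'); print(c['state']['eef_rot']); go([592,-87,10],1.754)"
```

```text
[3.13885069e+00 1.03724930e-03 1.75175856e+00]
cm [ 0.07  -0.101 10.272] rot [ 0.003   0.0012 -0.0019]
```

View pics/w3.png

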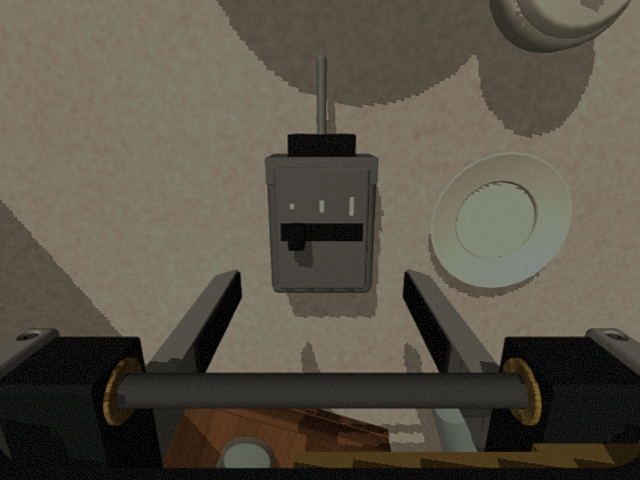

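servo_tool(
  series=[
    [0,-0.05,2,0,0,0],
    [0,-0.1,4,0,0,0],
    [0,-0.1,6,0,0,0],
    [0,-0.1,7.5,0,0,0],
    [0,-0.1,8.5,0,0,0],
    [0,-0.1,9.5,0,0,0],
    [0,-0.1,10,0,0,0],
    [0,-0.1,10,0,0,0],
    [0,-0.1,10,0,0,0],
    [0,-0.1,10,0,0,0],
  ],
)

```text
clock: 3.63
eef_pos: [591.6, -87.9, 11.4]
eef_rot: [3.14, 0.0, 1.752]
wrist_force: [0.1, 0.3, -0.2]
finger_gap: 93.8
```

servo_tool(
  series=[
    [0,0,0,0,0,0],
    [0,0,0,0,0,0],
    [0,0,0,0,0,0],
    [0,0,0,0,0,0],
    [0,0,0,0,0,0],
    [0,0,0,0,0,0],
    [0,0,0,0,0,0],
    [0,0,0,0,0,0],
    [0,0,0,0,0,0],
    [0,0,0,0,0,0],
  ],
  gripper=7.8,
  grip_force=25,
)

```text
clock: 4.47
eef_pos: [591.4, -87.9, 11.0]
eef_rot: [3.141, 0.0, 1.752]
wrist_force: [-0.6, 0.3, 6.1]
finger_gap: 81.5
```

```bash
python3 - <<'E'
from h import *
c=snap('wrist','pics/w4.png'); s=c['state'];print(s['eef_pos'],s['eef_rot'],s['finger_gap'],s['wrist_force'])
snap('top','pics/t4.png');a=cv2.imread('pics/t4.png')
cv2.imwrite('pics/c6.png',cv2.resize(a[190:290,180:400],None,fx=3.6,fy=3.6))
E
```

```text
[591.41446195 -87.93853368  10.99250147] [3.14067973e+00 3.47727767e-04 1.75175273e+00] 81.50125510336403 [-0.60402993  0.34169004  6.09562669]
```

View pics/w4.png

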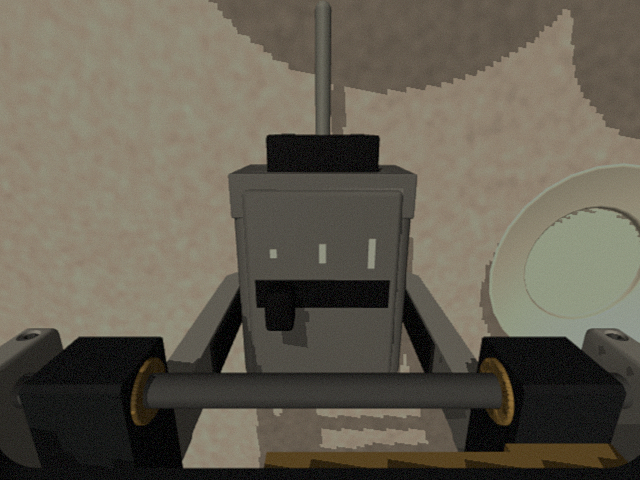

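View pics/c6.png

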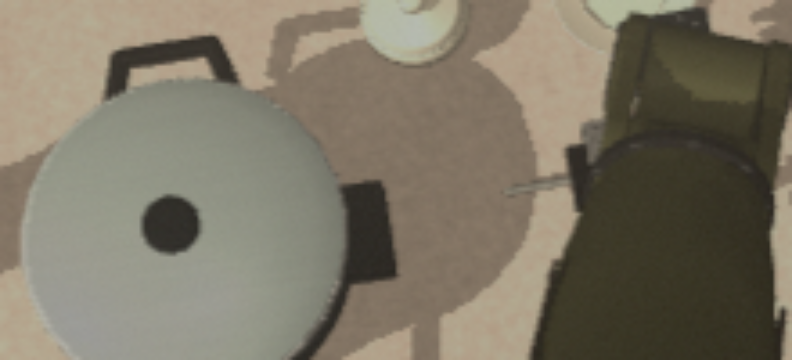

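```bash
python3 - <<'E'
from m import *
w=wpose(load('pics/w4.pkl')); f=np.array
con=fit([(w,(0,125,26),f([322,4])),(w,(-25,71,34),f([267,135])),(w,(25,71,34),f([379,135])),(w,(-25,55,38),f([269,171])),(w,(25,55,38),f([377,171])),(w,(-22,0,66),f([281,330])),
(w,(0,71,26),f([323,135]))],[590,-74,.18])
d=con[:2]-w['state']['eef_pos'][:2]; y=.181
print('ctrl rel tcp in own axes',np.cos(y)*d[0]+np.sin(y)*d[1],-np.sin(y)*d[0]+np.cos(y)*d[1])
E
```

```text
[ 5.9096e+02 -7.6348e+01  2.0400e-01]
[[-1.2, -2.8], [0.2, 1.9], [1.1, -0.8], [-0.6, 3.4], [3.6, 0.8], [-6.6, -13.5], [0.6, 0.4]]
ctrl rel tcp in own axes 1.6390242045768966 11.483222129771486
```

```bash
python3 -c "
from h import *
go([560.6,-11.6,11],1.731)"
```

```text
cm [ 8.064e+00 -1.659e+00 -2.000e-03] rot [0.001  0.0003 0.0208]
```

servo_tool(
  series=[
    [0.8,-0.17,0,0,0,0.002],
    [1.6,-0.34,0,0,0,0.004],
    [2.4,-0.5,0,0,0,0.006],
    [3.2,-0.67,0,0,0,0.008],
    [4,-0.83,0,0,0,0.01],
    [4.9,-1,0,0,0,0.013],
    [5.7,-1.2,0,0,0,0.015],
    [6.5,-1.35,0,0,0,0.017],
    [7.3,-1.5,0,0,0,0.019],
    [8.0,-1.66,0,0,0,0.021],
  ],
)

```text
clock: 5.4
eef_pos: [560.5, -11.9, 11.0]
eef_rot: [3.14, 0.001, 1.731]
wrist_force: [0.9, -4.4, 5.6]
finger_gap: 81.6
```

servo_tool(
  series=[
    [0,0,0,0,0,0],
    [0,0,0,0,0,0],
    [0,0,0,0,0,0],
    [0,0,0,0,0,0],
    [0,0,0,0,0,0],
    [0,0,0,0,0,0],
    [0,0,0,0,0,0],
    [0,0,0,0,0,0],
    [0,0,0,0,0,0],
    [0,0,0,0,0,0],
  ],
)

```text
clock: 6.23
eef_pos: [560.3, -11.2, 11.0]
eef_rot: [3.141, -0.001, 1.731]
wrist_force: [-2.4, 4.5, 7.7]
finger_gap: 81.7
```

```bash
python3 - <<'E'
from h import *
c=snap('wrist','pics/w5.png'); s=c['state'];print(s['eef_pos'],s['eef_rot'],s['finger_gap'],s['wrist_force'])
snap('top','pics/t5.png');a=cv2.imread('pics/t5.png')
cv2.imwrite('pics/c7.png',cv2.resize(a[190:290,180:380],None,fx=4,fy=4))
snap('scene','pics/s5.png');a=cv2.imread('pics/s5.png')
cv2.imwrite('pics/c8.png',cv2.resize(a[150:300,260:430],None,fx=4,fy=4))
a=cv2.convertScaleAbs(cv2.imread('pics/w5.png'),alpha=2)
cv2.imwrite('pics/c9.png',cv2.resize(a[0:200,220:420],None,fx=3,fy=3))
E
```

```text
[560.2707648  -11.19990885  10.98842112] [ 3.14110126e+00 -6.24689788e-04  1.73122435e+00] 81.70083511557421 [-2.36490755  4.53931975  7.71424114]
```

View pics/c9.png

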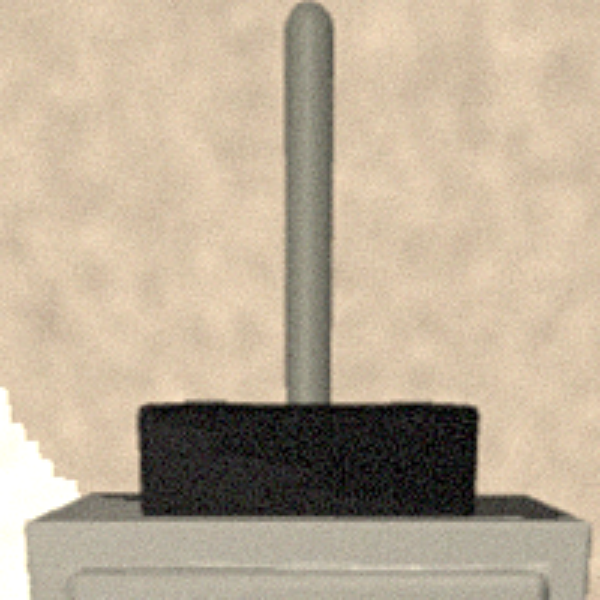

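View pics/c7.png

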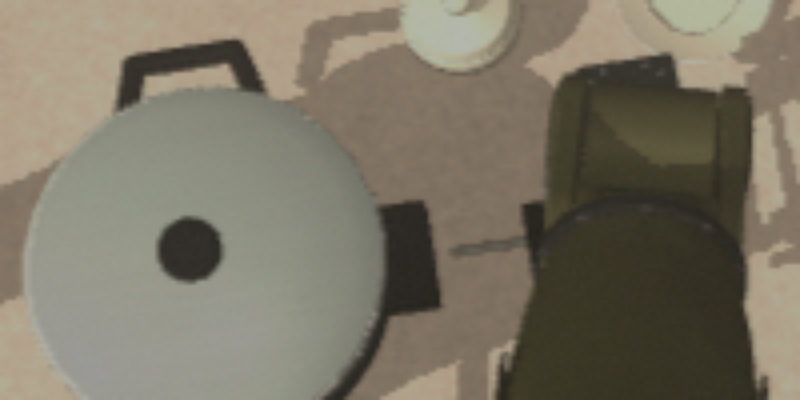

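View pics/c8.png

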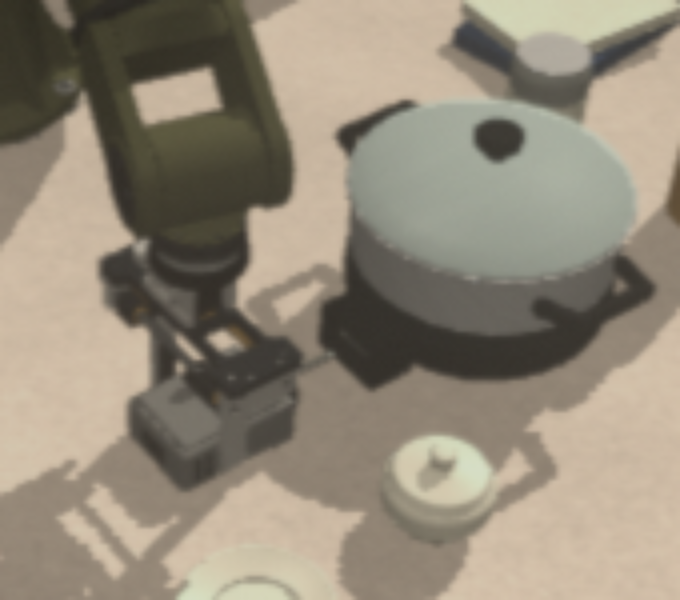

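servo_tool(
  series=[
    [0.4,-0.02,0,0,0,0],
    [0.8,-0.04,0,0,0,0],
    [1.2,-0.06,0,0,0,0],
    [1.6,-0.07,0,0,0,0],
    [2,-0.07,0,0,0,0],
    [2.4,-0.07,0,0,0,0],
    [2.8,-0.07,0,0,0,0],
    [3.2,-0.07,0,0,0,0],
    [3.6,-0.07,0,0,0,0],
    [4,-0.07,0,0,0,0],
  ],
)

```text
clock: 7.22
eef_pos: [553.5, 27.2, 11.0]
eef_rot: [3.141, 0.001, 1.731]
wrist_force: [1.0, -5.5, 6.3]
finger_gap: 82.0
```

```bash
python3 - <<'E'
from h import *
s=read_state();print(s['eef_pos'],s['eef_rot'],s['finger_gap'],s['wrist_force'],s['moment'])
snap('top','pics/t6.png');a=cv2.imread('pics/t6.png')
cv2.imwrite('pics/c10.png',cv2.resize(a[220:280,250:350],None,fx=8,fy=8))
E
```

```text
[553.53793823  27.1729448   11.00029806] [3.14050845e+00 8.73122364e-04 1.73070797e+00] 81.95435928044108 [ 0.95026876 -5.50746705  6.32021298] [-0.78695081 -0.13052733  0.02724116]
```

View pics/c10.png

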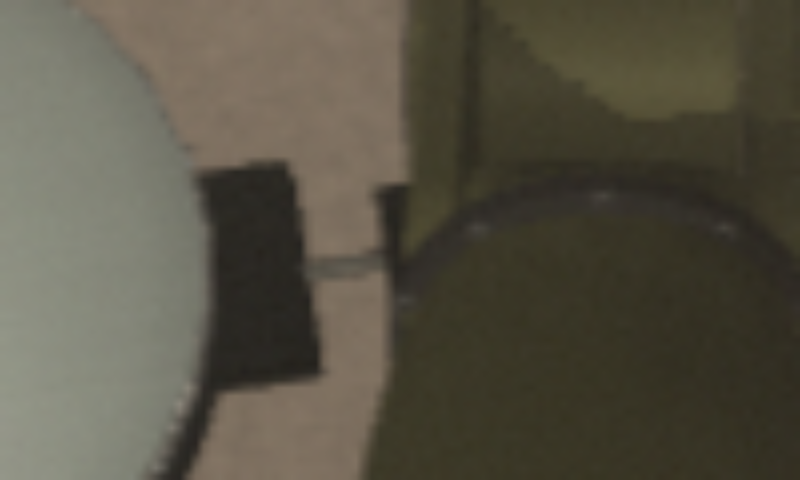

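servo_tool(
  series=[
    [0.3,0,0,0,0,0],
    [0.6,0,0,0,0,0],
    [0.9,0,0,0,0,0],
    [1.2,0,0,0,0,0],
    [1.5,0,0,0,0,0],
    [1.8,0,0,0,0,0],
    [2.1,0,0,0,0,0],
    [2.4,0,0,0,0,0],
    [2.4,0,0,0,0,0],
    [2.4,0,0,0,0,0],
  ],
)

```text
clock: 8.1
eef_pos: [549.8, 51.2, 11.0]
eef_rot: [3.14, 0.0, 1.731]
wrist_force: [1.6, -0.4, 5.6]
finger_gap: 81.7
```

```bash
python3 - <<'E'
from h import *
c=snap('wrist','pics/w7.png');s=c['state'];print(s['eef_pos'],s['eef_rot'],s['finger_gap'],s['wrist_force'],s['moment'])
a=cv2.convertScaleAbs(cv2.imread('pics/w7.png'),alpha=2);cv2.imwrite('pics/w7b.png',a)
E
```

```text
[549.79730531  51.24425848  11.03216699] [3.14020252e+00 1.79741177e-04 1.73071969e+00] 81.65806315035013 [ 1.61612195 -0.37140811  5.64573925] [-0.12568286 -0.12113019 -0.10859544]
```

View pics/w7b.png

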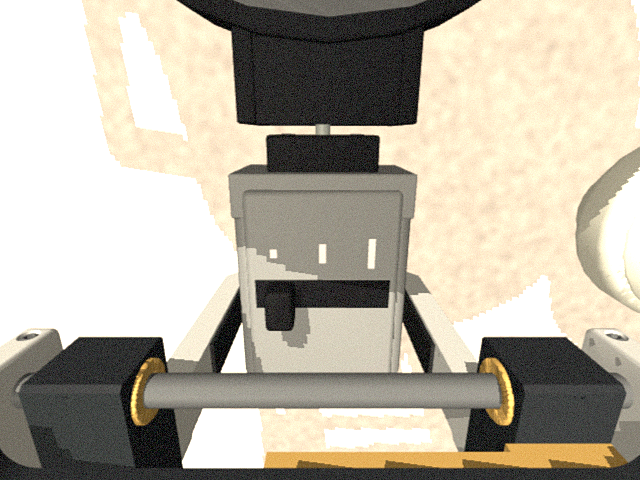

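servo_tool(
  series=[
    [0.1,0.05,0,0,0,0],
    [0.3,0.1,0,0,0,0],
    [0.5,0.15,0,0,0,0],
    [0.7,0.15,0,0,0,0],
    [0.9,0.15,0,0,0,0],
    [1.1,0.15,0,0,0,0],
    [1.3,0.15,0,0,0,0],
    [1.5,0.15,0,0,0,0],
    [1.6,0.15,0,0,0,0],
    [1.7,0.15,0,0,0,0],
  ],
)

```text
clock: 8.98
eef_pos: [548.5, 67.8, 11.0]
eef_rot: [3.141, 0.001, 1.731]
wrist_force: [0.6, -4.4, 5.3]
finger_gap: 81.8
```

```bash
python3 - <<'E'
from h import *
c=snap('wrist','pics/w8.png');s=c['state'];print(s['eef_pos'],s['eef_rot'],s['finger_gap'],s['wrist_force'],s['moment'])
a=cv2.convertScaleAbs(cv2.imread('pics/w8.png'),alpha=2.5);cv2.imwrite('pics/w8b.png',a)
E
```

```text
[548.4893687   67.80677199  11.02542129] [3.14050059e+00 8.18977426e-04 1.73080426e+00] 81.8109538220668 [ 0.59539663 -4.41425301  5.34239596] [-0.81734398 -0.12977739 -0.02475195]
```

View pics/w8b.png

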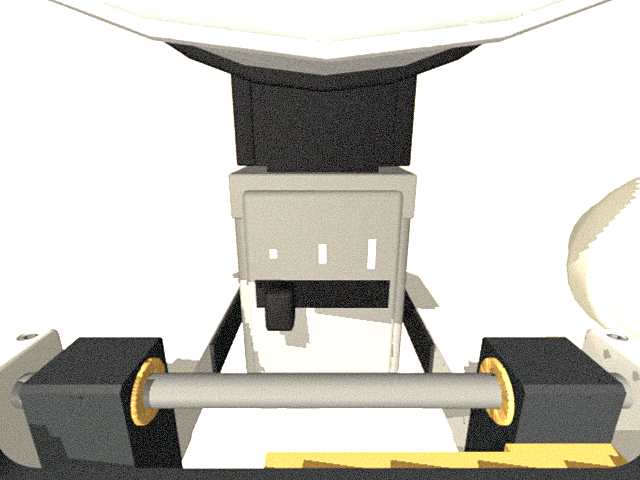

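servo_tool(
  series=[
    [0.08,0,0,0,0,0],
    [0.16,0,0,0,0,0],
    [0.24,0,0,0,0,0],
    [0.32,0,0,0,0,0],
    [0.4,0,0,0,0,0],
    [0.48,0,0,0,0,0],
    [0.52,0,0,0,0,0],
    [0.56,0,0,0,0,0],
    [0.6,0,0,0,0,0],
    [0.6,0,0,0,0,0],
  ],
)

```text
clock: 9.87
eef_pos: [547.9, 71.8, 11.0]
eef_rot: [3.14, 0.003, 1.73]
wrist_force: [3.5, -20.4, 5.2]
finger_gap: 81.7
```

```bash
python3 - <<'E'
from h import *
c=snap('wrist','pics/w9.png');s=c['state'];print(s['eef_pos'],s['eef_rot'],s['finger_gap'],s['wrist_force'],s['moment'])
a=cv2.convertScaleAbs(cv2.imread('pics/w9.png'),alpha=2.5);cv2.imwrite('pics/w9b.png',cv2.resize(a[60:260,200:450],None,fx=3,fy=3))
E
```

```text
[547.86202513  71.79127366  11.00097932] [3.14049341 0.00324442 1.7301504 ] 81.74852110961473 [  3.46066853 -20.40377898   5.17633789] [-3.41201289 -0.41278981 -0.17733537]
```

View pics/w9b.png

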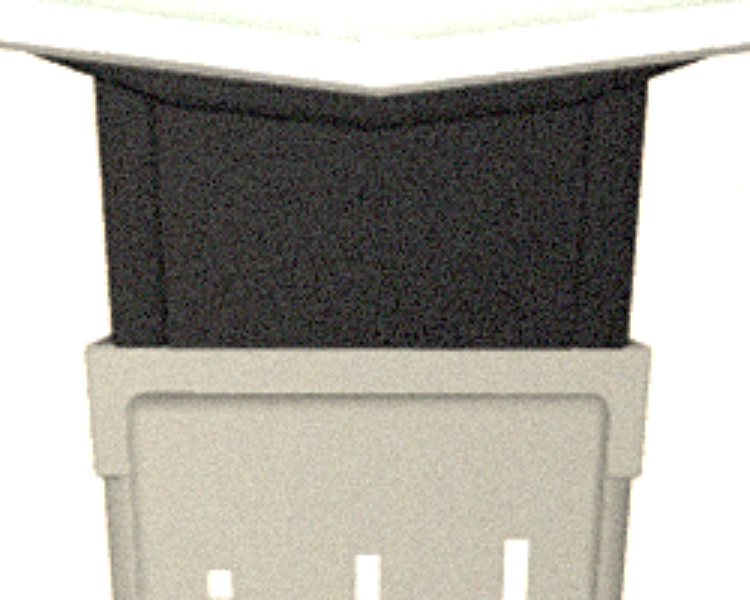

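It's flush: there is no gap at the rim, contact force is 20 N, and it's centred. I'll open the fingers and rise.

servo_tool(
  series=[
    [0,0,0,0,0,0],
    [0,0,0,0,0,0],
    [0,0,0,0,0,0],
    [0,0,0,0,0,0],
    [0,0,0,0,0,0],
    [0,0,0,0,0,0],
    [0,0,0,0,0,0],
    [0,0,0,0,0,0],
    [0,0,0,0,0,0],
    [0,0,0,0,0,0],
  ],
  gripper=9.4,
)

```text
clock: 10.75
eef_pos: [547.2, 73.9, 10.4]
eef_rot: [-3.142, -0.0, 1.731]
wrist_force: [0.4, -1.0, -0.1]
finger_gap: 94.0
```

servo_tool(
  series=[
    [-0.3,0,-0.5,0,0,0],
    [-0.3,0,-1,0,0,0],
    [-0.3,0,-2,0,0,0],
    [-0.3,0,-3,0,0,0],
    [-0.3,0,-4,0,0,0],
    [-0.3,0,-5,0,0,0],
    [-0.3,0,-6,0,0,0],
    [-0.3,0,-7,0,0,0],
    [-0.3,0,-7,0,0,0],
    [-0.3,0,-7,0,0,0],
  ],
)

```text
clock: 11.58
eef_pos: [548.0, 70.9, 81.0]
eef_rot: [3.141, 0.0, 1.731]
wrist_force: [0.1, 0.2, -0.7]
finger_gap: 94.1
```

```bash
python3 - <<'E'
from h import *
c=snap('wrist','pics/w10.png');s=c['state'];print(s['eef_pos'],s['eef_rot'],s['finger_gap'],s['wrist_force'],s['moment'])
a=cv2.convertScaleAbs(cv2.imread('pics/w10.png'),alpha=2);cv2.imwrite('pics/w10b.png',a)
E
```

```text
[547.95781164  70.93801169  81.01018818] [3.14053817e+00 9.74392604e-05 1.73085172e+00] 94.1182956447953 [ 0.13150943  0.24803655 -0.66348541] [-0.06885996 -0.09851948 -0.04214042]
```

View pics/w10b.png

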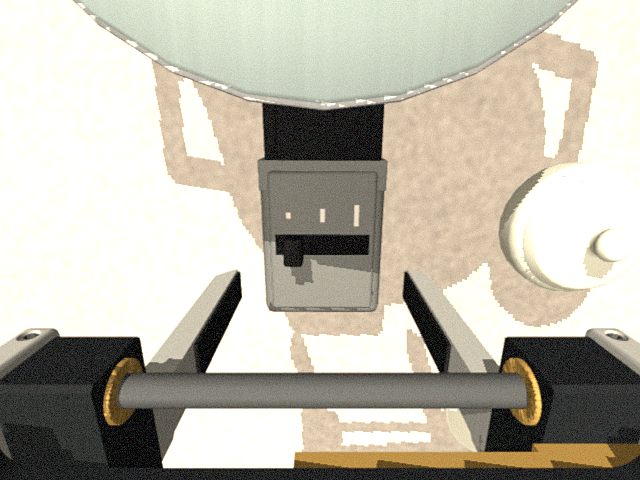

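```bash
python3 -c "
from h import *
go([524.3,80.1,81],1.731)"
```

```text
cm [ 1.282 -2.155 -0.066] rot [-0.0001  0.     -0.0002]
```

servo_tool(
  series=[
    [0.3,-0.5,0,0,0,0],
    [0.6,-1,0,0,0,0],
    [0.9,-1.5,0,0,0,0],
    [1.2,-2,0,0,0,0],
    [1.3,-2.15,0,0,0,0],
    [1.3,-2.15,0,0,0,0],
    [1.3,-2.15,0,0,0,0],
    [1.3,-2.15,0,0,0,0],
    [1.3,-2.15,0,0,0,0],
    [1.3,-2.15,0,0,0,0],
  ],
  gripper=3.2,
)

```text
clock: 12.47
eef_pos: [524.5, 80.2, 80.4]
eef_rot: [-3.142, -0.0, 1.731]
wrist_force: [-0.2, 0.2, -0.7]
finger_gap: 33.0
```

```bash
python3 - <<'E'
from h import *
c=snap('wrist','pics/w11.png');s=c['state'];print(s['eef_pos'],s['eef_rot'],s['finger_gap'],s['wrist_force'],s['moment'])
a=cv2.convertScaleAbs(cv2.imread('pics/w11.png'),alpha=2);cv2.imwrite('pics/w11b.png',a)
E
```

```text
[524.53953175  80.24735674  80.40481278] [-3.14156511e+00 -5.97302905e-07  1.73074160e+00] 32.978302583401394 [-0.22082709  0.17942936 -0.7106456 ] [-0.03205332 -0.12879306  0.029048  ]
```

View pics/w11b.png

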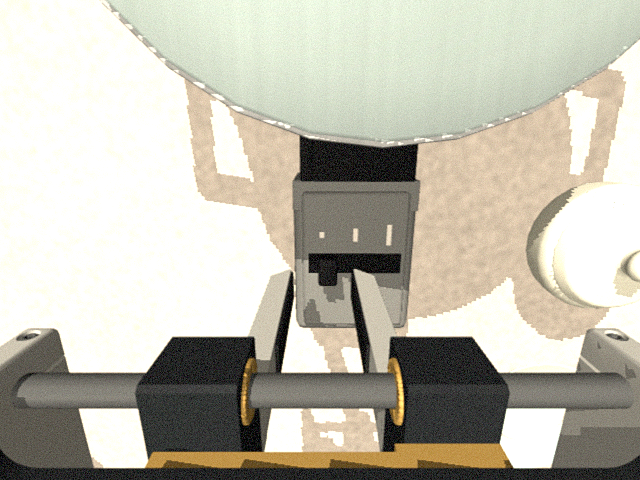

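```bash
python3 - <<'E'
from m import *
w=wpose(load('pics/w11.pkl'))
p=w['state']['eef_pos']; print(proj(w,p),[proj(w,[p[0],p[1],z]) for z in (66,59)], ray(w,328,273,64))
E
```

```text
[323.15966038 283.4270723 ] [array([323.10830586, 273.41460656]), array([323.08571814, 269.01073369])] [527.66028678  80.15583161  64.        ]
```

servo_tool(
  series=[
    [0,0.15,0,0,0,0],
    [0,0.25,0.5,0,0,0],
    [0,0.25,1,0,0,0],
    [0,0.25,1.5,0,0,0],
    [0,0.25,2,0,0,0],
    [0,0.25,2.3,0,0,0],
    [0,0.25,2.6,0,0,0],
    [0,0.25,2.6,0,0,0],
    [0,0.25,2.6,0,0,0],
    [0,0.25,2.6,0,0,0],
  ],
)

```text
clock: 13.35
eef_pos: [527.0, 80.7, 54.6]
eef_rot: [3.141, 0.0, 1.731]
wrist_force: [-0.0, -0.4, 0.5]
finger_gap: 32.0
```

```bash
python3 - <<'E'
from h import *
c=snap('wrist','pics/w12.png');s=c['state'];print(s['eef_pos'],s['eef_rot'],s['finger_gap'],s['wrist_force'],s['moment'])
a=cv2.convertScaleAbs(cv2.imread('pics/w12.png'),alpha=2);cv2.imwrite('pics/w12b.png',a)
E
```

```text
[527.02337021  80.72124881  54.62384525] [3.14129520e+00 1.67452728e-05 1.73079719e+00] 32.00638292389316 [-0.04182482 -0.39242237  0.52644344] [-0.05258035 -0.14524279 -0.04068068]
```

View pics/w12b.png

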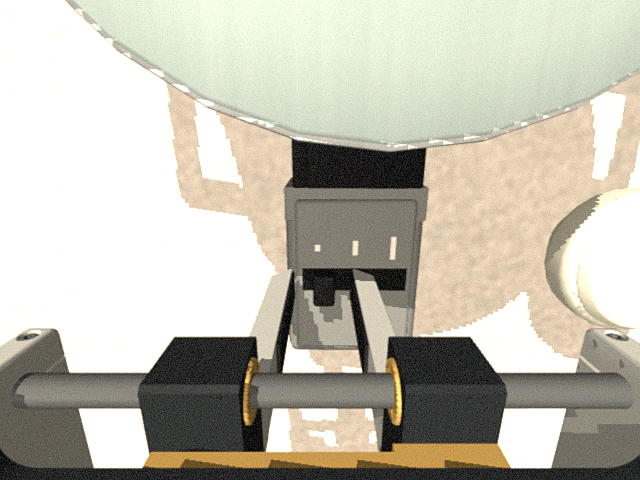

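servo_tool(
  series=[
    [0,0.6,0,0,0,0],
    [0,1.2,0,0,0,0],
    [0,1.8,0,0,0,0],
    [0,2.4,0,0,0,0],
    [0,3,0,0,0,0],
    [0,3.6,0,0,0,0],
    [0,4.1,0,0,0,0],
    [0,4.6,0,0,0,0],
    [0,5,0,0,0,0],
    [0,5,0,0,0,0],
  ],
)

```text
clock: 14.23
eef_pos: [576.9, 88.8, 54.4]
eef_rot: [3.141, -0.0, 1.731]
wrist_force: [-0.5, 0.3, 0.1]
finger_gap: 32.1
```

servo_tool(
  series=[
    [0,0.06,0,0,0,0],
    [0,0.12,0,0,0,0],
    [0,0.18,0,0,0,0],
    [0,0.2,0,0,0,0],
    [0,0.24,0,0,0,0],
    [0,0.26,0,0,0,0],
    [0,0.28,0,0,0,0],
    [0,0.3,0,0,0,0],
    [0,0.3,0,0,0,0],
    [0,0.3,0,0,0,0],
  ],
)

```text
clock: 15.07
eef_pos: [579.2, 89.1, 54.5]
eef_rot: [3.142, -0.0, 1.731]
wrist_force: [-1.0, 0.1, -0.1]
finger_gap: 31.9
```

```bash
python3 - <<'E'
from h import *
c=snap('wrist','pics/w13.png');s=c['state'];print(s['eef_pos'],s['eef_rot'],s['finger_gap'],s['wrist_force'],s['moment'])
a=cv2.convertScaleAbs(cv2.imread('pics/w13.png'),alpha=2);cv2.imwrite('pics/w13b.png',a)
E
```

```text
[579.22722671  89.14386986  54.45600158] [ 3.14156416e+00 -3.51793798e-05  1.73075547e+00] 31.871850939548445 [-0.98290946  0.06760862 -0.10489848] [-0.01321453  0.05917271 -0.02455538]
```

View pics/w13b.png

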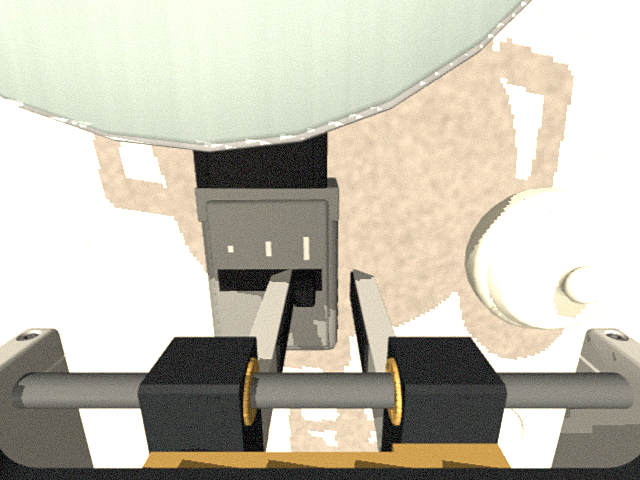

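servo_tool(
  series=[
    [0,0.03,0,0,0,0],
    [0,0.06,0,0,0,0],
    [0,0.09,0,0,0,0],
    [0,0.12,0,0,0,0],
    [0,0.15,0,0,0,0],
    [0,0.15,0,0,0,0],
    [0,0.15,0,0,0,0],
    [0,0.15,0,0,0,0],
    [0,0.15,0,0,0,0],
    [0,0.15,0,0,0,0],
  ],
)

```text
clock: 15.95
eef_pos: [580.8, 89.4, 54.5]
eef_rot: [3.141, -0.0, 1.731]
wrist_force: [-1.1, -0.8, 0.2]
finger_gap: 32.2
```

servo_tool(
  series=[
    [0,0.03,0,0,0,0],
    [0,0.06,0,0,0,0],
    [0,0.09,0,0,0,0],
    [0,0.12,0,0,0,0],
    [0,0.15,0,0,0,0],
    [0,0.15,0,0,0,0],
    [0,0.15,0,0,0,0],
    [0,0.15,0,0,0,0],
    [0,0.15,0,0,0,0],
    [0,0.15,0,0,0,0],
  ],
)

```text
clock: 16.78
eef_pos: [582.2, 89.6, 54.4]
eef_rot: [3.142, 0.0, 1.731]
wrist_force: [-1.2, -0.4, 0.7]
finger_gap: 32.2
```

servo_tool(
  series=[
    [0,0.03,0,0,0,0],
    [0,0.06,0,0,0,0],
    [0,0.09,0,0,0,0],
    [0,0.12,0,0,0,0],
    [0,0.15,0,0,0,0],
    [0,0.15,0,0,0,0],
    [0,0.15,0,0,0,0],
    [0,0.15,0,0,0,0],
    [0,0.15,0,0,0,0],
    [0,0.15,0,0,0,0],
  ],
)

```text
clock: 17.62
eef_pos: [583.7, 89.9, 54.4]
eef_rot: [3.142, -0.0, 1.731]
wrist_force: [-0.6, -1.0, 0.3]
finger_gap: 31.8
```

```bash
python3 - <<'E'
from h import *
c=snap('wrist','pics/w14.png');s=c['state'];print(s['eef_pos'],s['eef_rot'],s['finger_gap'],s['wrist_force'],s['moment'])
a=cv2.convertScaleAbs(cv2.imread('pics/w14.png'),alpha=2.5);cv2.imwrite('pics/w14b.png',cv2.resize(a[150:400,170:420],None,fx=2.4,fy=2.4))
E
```

```text
[583.68412688  89.91907763  54.44326709] [ 3.14152446e+00 -7.35629703e-05  1.73080155e+00] 31.783456231445317 [-0.5870063  -1.03123895  0.28720826] [-0.15607913  0.04372587  0.10962733]
```

View pics/w14b.png

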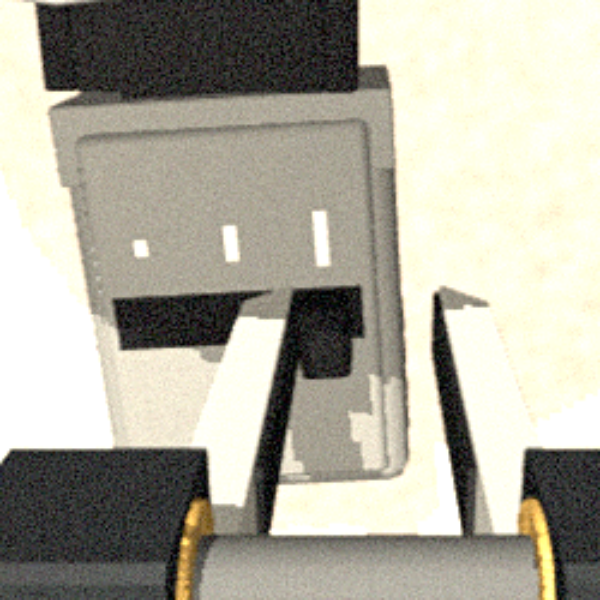

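The lever is at its stop, but the control has twisted about 0.04 rad. I'll back off, rise, and then re-square it with a two-finger push on its back.

servo_tool(
  series=[
    [0,-0.3,0,0,0,0],
    [0,-0.6,0,0,0,0],
    [0,-0.6,-0.5,0,0,0],
    [0,-0.6,-1.2,0,0,0],
    [0,-0.6,-2,0,0,0],
    [0,-0.6,-3,0,0,0],
    [0,-0.6,-4,0,0,0],
    [-1,-1.5,-4.5,0,0,0],
    [-2,-2.5,-4.5,0,0,0],
    [-3,-3,-4.5,0,0,0],
  ],
)

```text
clock: 18.5
eef_pos: [557.9, 54.5, 100.1]
eef_rot: [3.141, 0.0, 1.731]
wrist_force: [0.5, -0.8, -0.2]
finger_gap: 32.3
```

```bash
python3 - <<'E'
from h import *
c=snap('wrist','pics/w15.png');s=c['state'];print(s['eef_pos'],s['eef_rot'],s['finger_gap'],s['wrist_force'],s['moment'])
a=cv2.convertScaleAbs(cv2.imread('pics/w15.png'),alpha=2.5);cv2.imwrite('pics/w15b.png',cv2.resize(a[50:300,220:470],None,fx=2.4,fy=2.4))
E
```

```text
[557.93791255  54.46348099 100.12419923] [3.14113020e+00 1.67980394e-04 1.73107937e+00] 32.268523502707176 [ 0.50735211 -0.77481999 -0.22571967] [-0.02384842 -0.07204904 -0.03290252]
```

View pics/w15b.png

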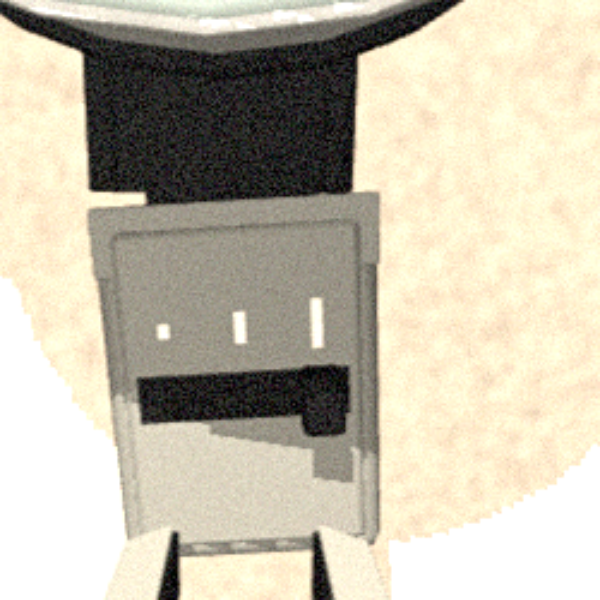

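```bash
python3 -c "
from h import *
go([559,4,100],1.731)"
```

```text
cm [-4.845 -0.654 -0.012] rot [-0.0001  0.0004 -0.0011]
```

servo_tool(
  series=[
    [-1.2,-0.2,0,0,0,0],
    [-2.4,-0.4,0,0,0,0],
    [-3.6,-0.6,0,0,0,0],
    [-4.8,-0.65,0,0,0,0],
    [-5,-0.65,0,0,0,0],
    [-5,-0.65,0,0,0,0],
    [-5,-0.65,0,0,0,0],
    [-5,-0.65,0,0,0,0],
    [-5,-0.65,0,0,0,0],
    [-5,-0.65,0,0,0,0],
  ],
  gripper=4.4,
)

```text
clock: 19.38
eef_pos: [560.4, 5.5, 99.4]
eef_rot: [-3.142, -0.0, 1.731]
wrist_force: [0.3, -0.5, 0.7]
finger_gap: 43.9
```

```bash
python3 - <<'E'
from m import *
c=snap('wrist','pics/w16.png');s=c['state'];print(s['eef_pos'],s['eef_rot'],s['finger_gap'],s['wrist_force'])
a=cv2.convertScaleAbs(cv2.imread('pics/w16.png'),alpha=2.5);cv2.imwrite('pics/w16b.png',a)
w=wpose(c);
for x in(-41,41): print(proj(w,T((546,83.6,.16),(x,-55,44))))
p=s['eef_pos'];print(proj(w,[p[0],p[1],44]))
E
```

```text
[560.37009595   5.49451855  99.4428671 ] [-3.14154870e+00 -4.03529945e-05  1.73141287e+00] 43.89233533272385 [ 0.30799707 -0.45953421  0.69854376]
[263.30025404 218.7515982 ]
[377.97250341 218.91264177]
[322.99514151 250.98510177]
```

View pics/w16b.png

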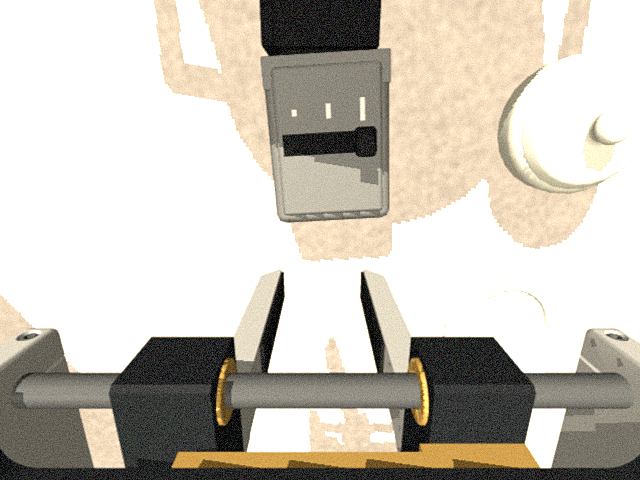

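```bash
python3 - <<'E'
from m import *
w=wpose(load('pics/w16.pkl'))
a=cv2.convertScaleAbs(cv2.imread('pics/w16.png'),alpha=2.5);cv2.imwrite('pics/w16c.png',cv2.resize(a[0:230,240:410],None,fx=3,fy=3,interpolation=cv2.INTER_CUBIC)[:600])
E
```

```text
(no output)
```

View pics/w16c.png

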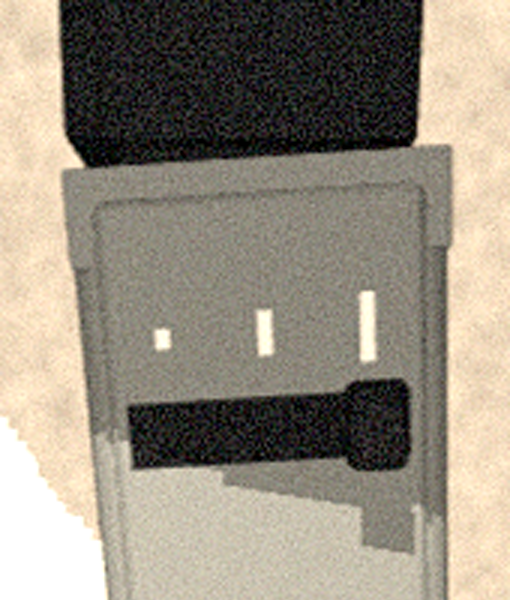

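```bash
python3 - <<'E'
from m import *
w=wpose(load('pics/w16.pkl')); k=lambda u,v:px(u,v,240,0,3)
con=fit([(w,(-41,55,46),k(62,170)),(w,(41,55,46),k(452,145)),(w,(-41,-55,44),np.array([279.5,219])),(w,(41,-55,44),np.array([388,215]))],[546,84,.2])
pot=fit([(w,(-36,-145,49),k(65,135)),(w,(36,-145,49),k(417,140)),(w,(-36,-145,3),k(85,164))],[514,281,.16])
c,q=np.cos(pot[2]),np.sin(pot[2]); F=np.array(T(con,(0,55,26)))-np.array(T(pot,(0,-145,26)))
print('front in recept', c*F[0]+q*F[1], -q*F[0]+c*F[1], con[2]-pot[2]); print(T(con,(0,-12,0)),T(con,(-22,0,0)))
E
```

```text
[5.52484e+02 8.19390e+01 2.22000e-01]
[[-1.4, -0.6], [1.2, -1.3], [-2.5, 6.7], [3.2, 3.9]]
[5.16477e+02 2.81455e+02 1.39000e-01]
[[-1.3, -1.3], [0.0, 0.0], [3.0, 4.7]]
front in recept 3.493613381130147 -2.771088457931345 0.08369113488547533
[np.float64(555.1303982743013), np.float64(70.2338820815149), 0] [np.float64(531.0259122650006), np.float64(77.08762224491643), 0]
```

```bash
python3 -c "
from h import *
go([554,70,95],1.781)"
```

```text
cm [6.475 0.403 0.445] rot [-0.     -0.     -0.0497]
```

servo_tool(
  series=[
    [1,0.1,0,0,0,-0.01],
    [2,0.15,0,0,0,-0.02],
    [3,0.2,0,0,0,-0.03],
    [4,0.25,0,0,0,-0.04],
    [5,0.3,0,0,0,-0.05],
    [6,0.4,0.3,0,0,-0.05],
    [6.5,0.4,0.4,0,0,-0.05],
    [6.5,0.4,0.4,0,0,-0.05],
    [6.5,0.4,0.4,0,0,-0.05],
    [6.5,0.4,0.4,0,0,-0.05],
  ],
  gripper=9.4,
)

```text
clock: 20.27
eef_pos: [554.0, 69.6, 95.4]
eef_rot: [-3.142, 0.0, 1.781]
wrist_force: [0.3, 0.9, -0.2]
finger_gap: 93.8
```

```bash
python3 - <<'E'
from m import *
c=snap('wrist','pics/w17.png');s=c['state'];print(s['eef_pos'],s['eef_rot'],s['finger_gap'],s['wrist_force'])
a=cv2.convertScaleAbs(cv2.imread('pics/w17.png'),alpha=2.2);cv2.imwrite('pics/w17b.png',a)
E
```

```text
[554.02833352  69.59834208  95.43245508] [-3.14153753e+00  7.25353800e-05  1.78052041e+00] 93.83302206475334 [ 0.34130786  0.91146941 -0.21754995]
```

View pics/w17b.png

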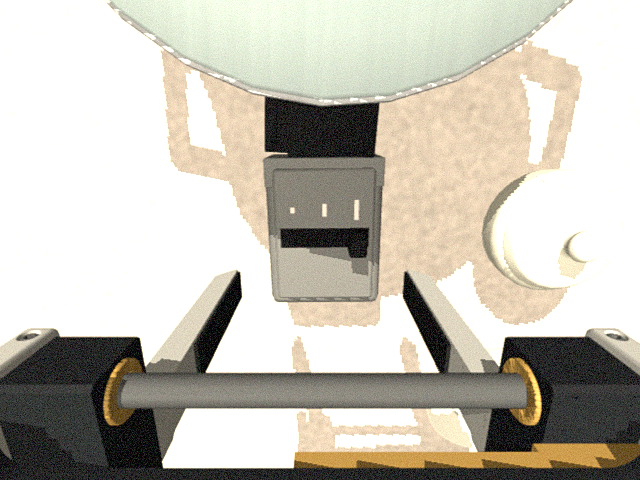

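servo_tool(
  series=[
    [0,0.1,1.5,0,0,0],
    [0,0.1,3,0,0,0],
    [0,0.1,4.5,0,0,0],
    [0,0.1,6,0,0,0],
    [0,0.1,7,0,0,0],
    [0,0.1,7.8,0,0,0],
    [0,0.1,8.4,0,0,0],
    [0,0.1,8.4,0,0,0],
    [0,0.1,8.4,0,0,0],
    [0,0.1,8.4,0,0,0],
  ],
)

```text
clock: 21.15
eef_pos: [555.4, 70.1, 12.1]
eef_rot: [3.141, 0.0, 1.781]
wrist_force: [0.2, -0.8, 0.8]
finger_gap: 93.7
```

servo_tool(
  series=[
    [0,0,0,0,0,0],
    [0,0,0,0,0,0],
    [0,0,0,0,0,0],
    [0,0,0,0,0,0],
    [0,0,0,0,0,0],
    [0,0,0,0,0,0],
    [0,0,0,0,0,0],
    [0,0,0,0,0,0],
    [0,0,0,0,0,0],
    [0,0,0,0,0,0],
  ],
  gripper=7.8,
  grip_force=25,
)

```text
clock: 21.98
eef_pos: [555.2, 70.1, 11.9]
eef_rot: [3.141, 0.0, 1.781]
wrist_force: [-2.1, 0.6, 5.0]
finger_gap: 81.9
```

```bash
python3 -c "
from h import *
s=read_state();print(s['wrist_force'],s['eef_pos']);go([548,71.5,11],1.731)"
```

```text
[-2.08227235  0.60046166  5.04813323] [555.2353299   70.12236156  11.94128439]
cm [ 0.286 -0.679  0.094] rot [0.0008 0.0001 0.0498]
```

servo_tool(
  series=[
    [0,-0.14,0,0,0,0.01],
    [0,-0.27,0,0,0,0.02],
    [0,-0.4,0,0,0,0.03],
    [0,-0.54,0,0,0,0.04],
    [0,-0.66,0,0,0,0.05],
    [0,-0.66,0,0,0,0.05],
    [0.1,-0.66,0,0,0,0.05],
    [0.2,-0.66,0,0,0,0.05],
    [0.3,-0.66,0,0,0,0.05],
    [0.3,-0.66,0,0,0,0.05],
  ],
)

```text
clock: 22.82
eef_pos: [548.2, 70.7, 11.9]
eef_rot: [3.141, 0.001, 1.73]
wrist_force: [1.3, -9.1, 8.0]
finger_gap: 81.9
```

```bash
python3 - <<'E'
from m import *
c=snap('wrist','pics/w18.png');s=c['state'];print(s['eef_pos'],s['eef_rot'],s['finger_gap'],s['wrist_force'],s['moment'])
a=cv2.convertScaleAbs(cv2.imread('pics/w18.png'),alpha=2.5);cv2.imwrite('pics/w18b.png',cv2.resize(a[60:360,200:450],None,fx=2,fy=2))
E
```

```text
[548.20746761  70.70226534  11.94039992] [3.14080428e+00 1.41497842e-03 1.72983324e+00] 81.93297194754555 [ 1.32809279 -9.07312861  8.00251357] [-1.39481538 -0.30885936 -0.17595236]
```

View pics/w18b.png

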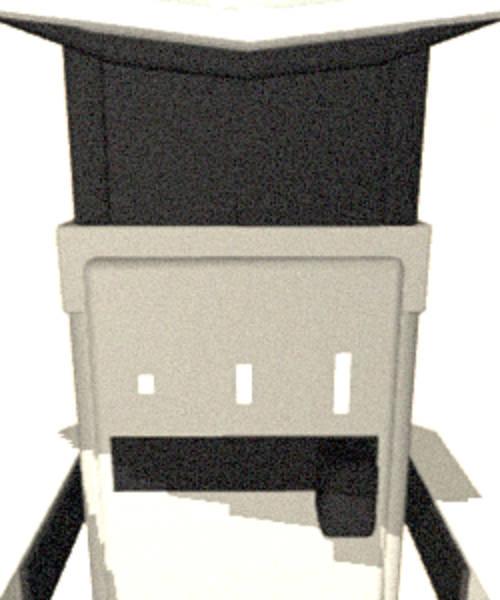

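servo_tool(
  series=[
    [0.05,0,0,0,0,0],
    [0.1,0,0,0,0,0],
    [0.15,0,0,0,0,0],
    [0.15,0,0,0,0,0],
    [0.15,0,0,0,0,0],
    [0.15,0,0,0,0,0],
    [0.15,0,0,0,0,0],
    [0.15,0,0,0,0,0],
    [0.15,0,0,0,0,0],
    [0.15,0,0,0,0,0],
  ],
)

```text
clock: 23.7
eef_pos: [547.9, 71.0, 11.9]
eef_rot: [3.142, 0.003, 1.73]
wrist_force: [0.0, -17.3, 9.0]
finger_gap: 82.1
```

servo_tool(
  series=[
    [0,0,0,0,0,0],
    [0,0,0,0,0,0],
    [0,0,0,0,0,0],
    [0,0,0,0,0,0],
    [0,0,0,0,0,0],
    [0,0,0,0,0,0],
    [0,0,0,0,0,0],
    [0,0,0,0,0,0],
    [0,0,0,0,0,0],
    [0,0,0,0,0,0],
  ],
  gripper=9.4,
)

```text
clock: 24.53
eef_pos: [547.6, 73.2, 11.5]
eef_rot: [-3.142, 0.0, 1.731]
wrist_force: [0.3, 0.4, -0.9]
finger_gap: 94.0
```

servo_tool(
  series=[
    [0,0,-0.5,0,0,0],
    [0,0,-1,0,0,0],
    [0,0,-2,0,0,0],
    [-0.3,0,-3,0,0,0],
    [-0.6,0,-4,0,0,0],
    [-1,0,-5.5,0,0,0],
    [-2,0,-7,0,0,0],
    [-3,0,-8.5,0,0,0],
    [-4,0,-10,0,0,0],
    [-4,0,-10,0,0,0],
  ],
)

```text
clock: 25.37
eef_pos: [555.6, 32.1, 115.2]
eef_rot: [3.136, 0.001, 1.729]
wrist_force: [-0.0, 0.1, 0.3]
finger_gap: 94.2
```

```bash
python3 - <<'E'
from m import *
c=snap('wrist','pics/w19.png');s=c['state'];print(s['eef_pos'],s['eef_rot'],s['finger_gap'],s['wrist_force'],s['moment'])
a=cv2.convertScaleAbs(cv2.imread('pics/w19.png'),alpha=2.5);cv2.imwrite('pics/w19b.png',cv2.resize(a[30:280,200:450],None,fx=2.4,fy=2.4))
snap('scene','pics/s19.png')
E
```

```text
[555.6076807   32.12842064 115.20980972] [3.13634088e+00 1.06605198e-03 1.72940178e+00] 94.2201493373389 [-0.0269829   0.13038166  0.3256131 ] [-0.01978321 -0.0786125  -0.02485309]
```

View pics/w19b.png

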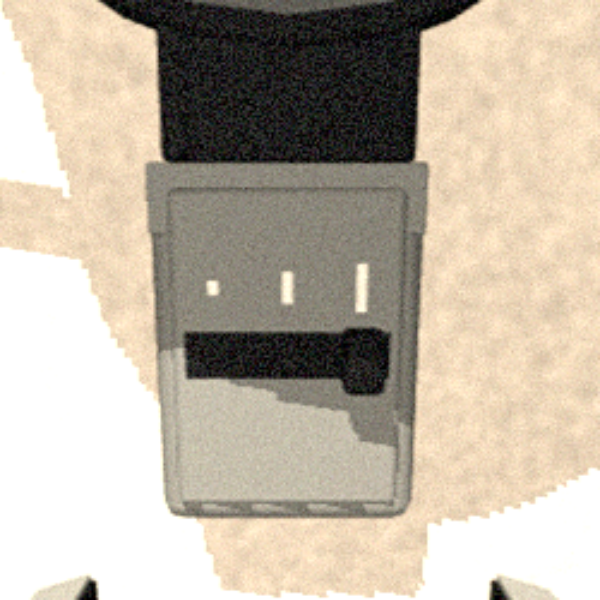

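View pics/s19.png

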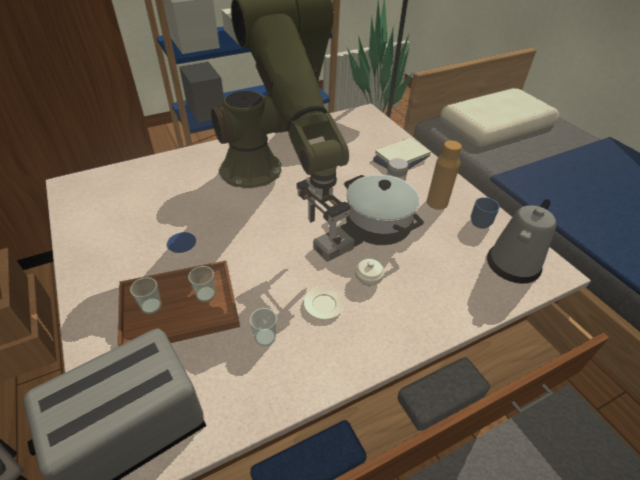

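The control is flush, square and centred. The tab centre is about 21.7 mm right of the control's middle (nominal +22), and the bystanders haven't moved. I'll hold still briefly, then hand in.

servo_tool(
  series=[
    [0,0,-0.5,0,0,0],
    [0,0,-1,0,0,0],
    [0,0,-1.5,0,0,0],
    [0,0,-2,0,0,0],
    [0,0,-2,0,0,0],
    [0,0,-2,0,0,0],
    [0,0,-2,0,0,0],
    [0,0,-2,0,0,0],
    [0,0,-2,0,0,0],
    [0,0,-2,0,0,0],
  ],
)

```text
clock: 26.3
eef_pos: [553.9, 33.6, 131.3]
eef_rot: [-3.141, -0.0, 1.731]
wrist_force: [-0.1, -1.1, -0.2]
finger_gap: 93.6
```

```bash
python3 -c "
from h import *
print(read_state()['wrist_force']); print(sign_off())"
```

```text
[-0.13827491 -1.09222065 -0.17529202]
the job is handed in; nothing more can be done
None
```

The control is fully home in the pot's receptacle and its lever is at full heat. I handed the job in at about 26 s of the 56 s allowed; no verdict is reported.

**What I did:** I gripped the control by its sides, with the lever at off. I slid it along the top into the receptacle until it sat flush, at about 20 N of contact. Then I let go and pushed the lever across with one finger.

**What went wrong on the way:** I pushed the lever slightly past its stop, which twisted the control. The fit from the pictures put it at roughly 0.05 to 0.08 rad, about 3.5 mm sideways, with a front gap of about 3 mm. I gripped it again, squared it, pressed it home at about 17 N, let go and lifted clear.

**Last checks:**
- **Fit:** in the last wrist picture the front is flush with the rim, square and centred by eye, with no gap visible. I did not measure this final pose with a fit.
- **Lever:** the tab is about 21.7 mm from the control's middle, against 22 mm at full heat. At the start it looked to be at about -19 mm rather than -22 mm, so it may have begun a few millimetres off its end, or I misread it. Either way that is inside the 12 mm limit.
- **Tea things:** none has visibly moved in the scene picture.
- **Release:** the gripper is clear of everything, and the wrist force is about 1 N, which is noise level.

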